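# Reverse the row of shoe paints from stock rack to caddy

### The job

The next shoe gets its coats in the opposite order: move the four paint bottles from the brown stock rack into the dark grey caddy, one to a pocket, in reverse order counted from the white ends, so that the bottle that stood nearest the rack's white end ends up farthest from the caddy's white end, the second becomes the third, and so on. Do not drop a bottle or let one fall over, and leave each standing upright on the floor of its pocket, let go.

Things in the scene. Friction and masses are not known exactly. Their poses are not given: they have to be found in the camera images.
- bottle_magenta_center (a point): Centre, half-way up (42.5 mm above its foot), of the loose magenta paint bottle: round, 36 mm in diameter up to 61 mm, above that a narrower magenta screw cap 27 mm across, 85 mm tall in all; magenta with a blank white band round the body. About 50 to 100 g. Its own z axis points up when it stands; its turn about z means nothing. It starts standing in a pocket of the wooden stock rack.
- bottle_yellow_center (a point): Centre, half-way up (42.5 mm above its foot), of the loose yellow paint bottle: round, 36 mm in diameter up to 61 mm, above that a narrower yellow screw cap 27 mm across, 85 mm tall in all; yellow with a blank white band round the body. About 50 to 100 g. Its own z axis points up when it stands; its turn about z means nothing. It starts standing in a pocket of the wooden stock rack.
- bottle_green_center (a point): Centre, half-way up (42.5 mm above its foot), of the loose green paint bottle: round, 36 mm in diameter up to 61 mm, above that a narrower green screw cap 27 mm across, 85 mm tall in all; green with a blank white band round the body. About 50 to 100 g. Its own z axis points up when it stands; its turn about z means nothing. It starts standing in a pocket of the wooden stock rack.
- bottle_blue_center (a point): Centre, half-way up (42.5 mm above its foot), of the loose blue paint bottle: round, 36 mm in diameter up to 61 mm, above that a narrower blue screw cap 27 mm across, 85 mm tall in all; blue with a blank white band round the body. About 50 to 100 g. Its own z axis points up when it stands; its turn about z means nothing. It starts standing in a pocket of the wooden stock rack.
- tag_magenta: Flat magenta stock tag, 22 x 40 x 3 mm, fixed on the ledge of the wooden stock rack beside the pocket where the magenta bottle starts; it stays there. Origin at the centre of its underside, 48 mm to the -x side of that pocket's centre in the rack's axes, and at the same y in the rack's axes.
- tag_yellow: Flat yellow stock tag, 22 x 40 x 3 mm, fixed on the ledge of the wooden stock rack beside the pocket where the yellow bottle starts; it stays there. Origin at the centre of its underside, 48 mm to the -x side of that pocket's centre in the rack's axes, and at the same y in the rack's axes.
- tag_green: Flat green stock tag, 22 x 40 x 3 mm, fixed on the ledge of the wooden stock rack beside the pocket where the green bottle starts; it stays there. Origin at the centre of its underside, 48 mm to the -x side of that pocket's centre in the rack's axes, and at the same y in the rack's axes.
- tag_blue: Flat blue stock tag, 22 x 40 x 3 mm, fixed on the ledge of the wooden stock rack beside the pocket where the blue bottle starts; it stays there. Origin at the centre of its underside, 48 mm to the -x side of that pocket's centre in the rack's axes, and at the same y in the rack's axes.
- stock_rack: Fixed brown wooden rack, at any turn; the bottles start in it in any order. Origin on the table under the middle of its row of four square pockets; y runs along the row to its white end block (22 x 18 mm high, at y = +139), z up. Pockets 54 mm wide at y = +93, +31, -31, -93 mm (x = 0); floors 4 mm, wall tops 18 mm above the table. A 28 mm ledge along its -x side bears the tags.
- caddy: Fixed dark grey caddy, empty, at any turn, 68 mm across. Origin on the table under the middle of its row of four square pockets; y runs along the row to its white end block (22 x 18 mm high, at y = +139), z up. Pockets 54 mm wide at y = +93, +31, -31, -93 mm (x = 0); floors 4 mm, wall tops 18 mm above the table.
Things that resemble listed ones, but are neither listed nor needed, are in the scene too. Leave any red look-alike of the part that bears bottle_green_center alone.

How it is judged:
At the end, for the whole second after the job is handed in: Each bottle stands in the caddy pocket that reverses its starting one, counted from the white ends (1st to 4th, 2nd to 3rd, ...): within 15 mm of the pocket's centre along and across the row, foot within 8 mm of the pocket floor, tilted under 0.15 rad, released and at rest (((y of tag_magenta in the frame of stock_rack between 0.063 and 0.123 m and y of bottle_magenta_center in the frame of caddy between -0.108 and -0.078 m) or (y of tag_magenta in the frame of stock_rack between 0.001 and 0.061 m and y of bottle_magenta_center in the frame of caddy between -0.046 and -0.016 m) or (y of tag_magenta in the frame of stock_rack between -0.061 and -0.001 m and y of bottle_magenta_center in the frame of caddy between 0.016 and 0.046 m) or (y of tag_magenta in the frame of stock_rack between -0.123 and -0.063 m and y of bottle_magenta_center in the frame of caddy between 0.078 and 0.108 m)) and x of bottle_magenta_center in the frame of caddy between -0.015 and 0.015 m and z of bottle_magenta_center in the frame of caddy between 0.038 and 0.054 m and angle between each of bottle_magenta_center, bottle_yellow_center, bottle_green_center, bottle_blue_center's own z axis and vertical below 0.15 rad and linear speed of each of bottle_magenta, bottle_yellow, bottle_green, bottle_blue below 0.03 m/s and contact force between each of bottle_magenta, bottle_yellow, bottle_green, bottle_blue and the fingers below 0.1 N and ((y of tag_yellow in the frame of stock_rack between 0.063 and 0.123 m and y of bottle_yellow_center in the frame of caddy between -0.108 and -0.078 m) or (y of tag_yellow in the frame of stock_rack between 0.001 and 0.061 m and y of bottle_yellow_center in the frame of caddy between -0.046 and -0.016 m) or (y of tag_yellow in the frame of stock_rack between -0.061 and -0.001 m and y of bottle_yellow_center in the frame of caddy between 0.016 and 0.046 m) or (y of tag_yellow in the frame of stock_rack between -0.123 and -0.063 m and y of bottle_yellow_center in the frame of caddy between 0.078 and 0.108 m)) and x of bottle_yellow_center in the frame of caddy between -0.015 and 0.015 m and z of bottle_yellow_center in the frame of caddy between 0.038 and 0.054 m and ((y of tag_green in the frame of stock_rack between 0.063 and 0.123 m and y of bottle_green_center in the frame of caddy between -0.108 and -0.078 m) or (y of tag_green in the frame of stock_rack between 0.001 and 0.061 m and y of bottle_green_center in the frame of caddy between -0.046 and -0.016 m) or (y of tag_green in the frame of stock_rack between -0.061 and -0.001 m and y of bottle_green_center in the frame of caddy between 0.016 and 0.046 m) or (y of tag_green in the frame of stock_rack between -0.123 and -0.063 m and y of bottle_green_center in the frame of caddy between 0.078 and 0.108 m)) and x of bottle_green_center in the frame of caddy between -0.015 and 0.015 m and z of bottle_green_center in the frame of caddy between 0.038 and 0.054 m and ((y of tag_blue in the frame of stock_rack between 0.063 and 0.123 m and y of bottle_blue_center in the frame of caddy between -0.108 and -0.078 m) or (y of tag_blue in the frame of stock_rack between 0.001 and 0.061 m and y of bottle_blue_center in the frame of caddy between -0.046 and -0.016 m) or (y of tag_blue in the frame of stock_rack between -0.061 and -0.001 m and y of bottle_blue_center in the frame of caddy between 0.016 and 0.046 m) or (y of tag_blue in the frame of stock_rack between -0.123 and -0.063 m and y of bottle_blue_center in the frame of caddy between 0.078 and 0.108 m)) and x of bottle_blue_center in the frame of caddy between -0.015 and 0.015 m and z of bottle_blue_center in the frame of caddy between 0.038 and 0.054 m); the robot touches nothing.
It fails at once if a bottle falls over (angle between any of bottle_magenta_center, bottle_yellow_center, bottle_green_center, bottle_blue_center's own z axis and vertical above 0.8 rad).
It fails at once if a bottle is dropped from more than about 30 mm or thrown ((contact force between bottle_magenta and the fingers below 0.1 N and linear speed of bottle_magenta above 0.8 m/s) or (contact force between bottle_yellow and the fingers below 0.1 N and linear speed of bottle_yellow above 0.8 m/s) or (contact force between bottle_green and the fingers below 0.1 N and linear speed of bottle_green above 0.8 m/s) or (contact force between bottle_blue and the fingers below 0.1 N and linear speed of bottle_blue above 0.8 m/s)).
It also fails if it takes over 112 s, if anything falls off the work surface, if the arm or the gripper's body presses on something with over 40 N, if the wrist force passes 120 N, or if a joint passes its speed limit or range.

### The arm

A 6-joint arm with a two-finger parallel gripper is mounted at the origin on the work surface. World frame = base frame: x ahead of the robot, y to its left, z up, the work surface at z = 0. Lengths are in m, angles in rad, forces in N, time in s.
With the tool pointing down it reaches from about 0.35 to 0.775 m from the base axis. Payload 7.3 kg.
Tool frame: the origin (TCP) lies midway between the tips of the shut fingers; the grasp point (between the pads) lies robot.grasp_offset behind it (robot.grasp_offset is the distance from the TCP to the grasp point, in m); z points along the fingers, x is the direction in which the jaws open and shut, and the axes are right-handed (so a half turn about z gives the same grasp; the last joint's range is limited). The gripper opens to 92 mm and grips with 3 to 60 N. Pads are 19 mm wide; open, the fingers measure 130 mm over their backs; the gripper's body (75 mm by 190 mm) begins 47 mm behind the grasp point.
Start: joints at [1.199, 0.342, 1.524, -0, 1.275, -0.146], TCP at [0.118, 0.512, 0.203] pointing down, gripper open.
Joint ranges: [-2.53, 2.53], [-0.77, 2.02], [0.04, 2.7], [-1, 4.14], [0.28, 2.66], [-3.11, 3.11]. Speed limits (rad/s): [2.57, 2.57, 3.14, 3.14, 3.14, 3.14].

### API

Orientations are given as [roll, pitch, yaw] about the fixed x, y, z axes, in that order (R = Rz(yaw) Ry(pitch) Rx(roll)).
In Python, from cell import robot gives the robot as it stands. The module is installed in compiled form; this text tells all that it offers.
- The arm moves only by the tool move_arm, never from a script. Its argument "increments" is a list of rows, each a list of 7 numbers: the finger opening in mm, from 0 to 91.8, then the shift along the tool's x, y, z in mm, then the turn, a rotation vector about the tool's x, y, z in rad. A call has 1 to 12 rows; each row shifts and turns the pose as measured when the row begins, along the tool's axes as they then stand; what a row does not reach is not made up. A row lasts 1/8 s, in which the tool goes at most 62.5 mm and 10.7 degrees, less where a joint would pass 70% of its speed; a pose out of reach is approached as far as the arm can. A call is refused whole if a number of a shift passes 62.5 or a number of a turn 0.188, either way. A call with a gripper value outside its range is refused whole. The fingers move at their own pace and stop on an object; "newtons" is the grip in N (left out, the last holds). Time passes only in rows, so rows that do not move let the fingers close. It gives the time, the measured TCP pose, the force and the opening at its end, in the units of the state.
- robot.observe(): the state, without advancing time (a new reading comes with each control period).
- robot.read_camera(name): name is "side" or "top"; returns a dict with "img" (384x512x3 uint8, red, green, blue), "fx", "fy", "cx", "cy" (pixels), "T" (4x4, takes a point from camera to world coordinates). Camera axes: x right, y down, z forward; pixel columns grow to the right and rows downward; lengths in m; the calibration is good to about 2 mm. A picture is of the moment at which its call begins. There is no depth.
- robot.hand_in(): hands the job in, once; it reports no verdict.
Trained networks look in the newest picture that a camera, given by its name, has taken for a name from the list of things; names that differ only in an ending like _2 or _b are one class to them, and where a whole thing is asked for, a point or a joint stands for the part that bears it (a point fixed in the world has none). Each returns a list of dicts, best first, with "conf" (0 to 1); they miss things now and then, are a little off and sometimes report something else, mostly with a low value. They report only what shows in the picture. A call takes as long as a camera call. They do not tell look-alikes from the thing itself.
- robot.look_for(thing, camera): "rect" ([left, top, width, height] in pixels, round what is visible of it).
The state is a dict: "time": time; "qpos": joint angles; "qvel": joint speeds; "joint_efforts": joint torques, N m; "tool_pos": TCP position; "tool_rot": TCP orientation; "contact_force": force on the tool from outside, world axes, zero at the start; "torque": the same for the moment, N m; "opening": finger opening in m.
Only numpy, scipy, OpenCV 4.12 (cv2) and the standard library are available. Lean on these libraries where they do the work, as an engineer would, in place of code of your own. Each camera call takes 0.05 s, during which the arm holds its last target.

## Working session

There is one attempt and no reset: what is moved stays moved. The work goes in short steps, Python scripts to look and compute and a tool call to move; the robot and the scene stay as the last step left them, time stands still between calls to the robot, and variables do not carry over. Pictures are saved under pics/ and viewed, and the job is handed in when it is done.

Besides the shell and the picture viewer there is one more tool, called after ">>>" as a command line: name --pt "numbers of a row" for each row, then --argument value for the rest. move_arm: Moves the arm, as the interface text tells. Its arguments: {"type":"object","properties":{"increments":{"type":"array"},"newtons":{"type":"number"}},"required":["increments"]}

```bash
mkdir -p pics; python3 - <<'E'
from cell import robot
import cv2
s=robot.observe(); print(s, robot.grasp_offset)
for n in("top","side"):
    c=robot.read_camera(n); cv2.imwrite(f"pics/{n}0.png",cv2.resize(c["img"][:,:,::-1],(768,576)))
    print(n,c["fx"],c["fy"],c["cx"],c["cy"],c["T"].round(4).tolist())
    for t in["stock_rack","caddy","bottle_magenta_center","bottle_yellow_center","bottle_green_center","bottle_blue_center","tag_magenta","tag_yellow","tag_green","tag_blue"]:
        print(t,[([int(v) for v in d["rect"]],round(d["conf"],2)) for d in robot.look_for(t,n)[:3]])
E
```

```text
{'time': 0.0, 'qpos': array([ 1.19899257e+00,  3.42716899e-01,  1.52498624e+00, -9.84274553e-06,
        1.27536950e+00, -1.45991381e-01]), 'qvel': array([ 1.55578805e-03, -1.22595375e-03, -9.51924144e-04, -6.46857879e-05,
        2.93897529e-03, -1.34760875e-04]), 'joint_efforts': array([ 1.45920269e-03, -4.31238449e+01, -2.44223267e+01,  7.19418470e-02,
        5.59475936e-02, -1.66351938e-04]), 'tool_pos': array([0.11736975, 0.51128227, 0.20245874]), 'tool_rot': array([-3.14138667e+00,  1.46560331e-03,  1.34498697e+00]), 'contact_force': array([ 0.49252245, -0.87721523, -0.6165145 ]), 'torque': array([0.00683964, 0.04505005, 0.03423711]), 'opening': 0.0914656204591007} 0.0188
top 490.5195259925301 490.5195259925301 262.9539883323154 191.21442464631 [[0.026, -0.9857, 0.1662, 0.2537], [-0.9993, -0.0302, -0.0226, -0.0411], [0.0273, -0.1655, -0.9858, 1.3806], [0.0, 0.0, 0.0, 1.0]]
stock_rack [([246, 151, 103, 69], 0.88)]
caddy [([149, 113, 47, 95], 0.59), ([330, 187, 18, 16], 0.27)]
bottle_magenta_center [([286, 171, 16, 16], 0.76)]
bottle_yellow_center [([310, 179, 13, 19], 0.52)]
bo
[... 382 characters left out ...]
1307878155172 192.77985992951125 [[0.9091, -0.2158, 0.3563, 0.1974], [-0.4166, -0.4613, 0.7833, -0.7119], [-0.0047, -0.8606, -0.5093, 0.5099], [0.0, 0.0, 0.0, 1.0]]
stock_rack [([255, 208, 61, 96], 0.63)]
caddy [([196, 152, 88, 42], 0.9)]
bottle_magenta_center [([278, 212, 21, 36], 0.62)]
bottle_yellow_center [([284, 226, 18, 43], 0.67)]
bottle_green_center [([336, 293, 28, 55], 0.9), ([224, 282, 22, 51], 0.76), ([286, 248, 23, 47], 0.72)]
bottle_blue_center [([286, 249, 21, 45], 0.71), ([274, 194, 16, 37], 0.6)]
tag_magenta [([257, 235, 10, 11], 0.72), ([258, 218, 8, 9], 0.28)]
tag_yellow [([262, 255, 10, 14], 0.64)]
tag_green [([260, 275, 13, 19], 0.68)]
tag_blue [([259, 219, 7, 11], 0.7)]
```

View pics/top0.png

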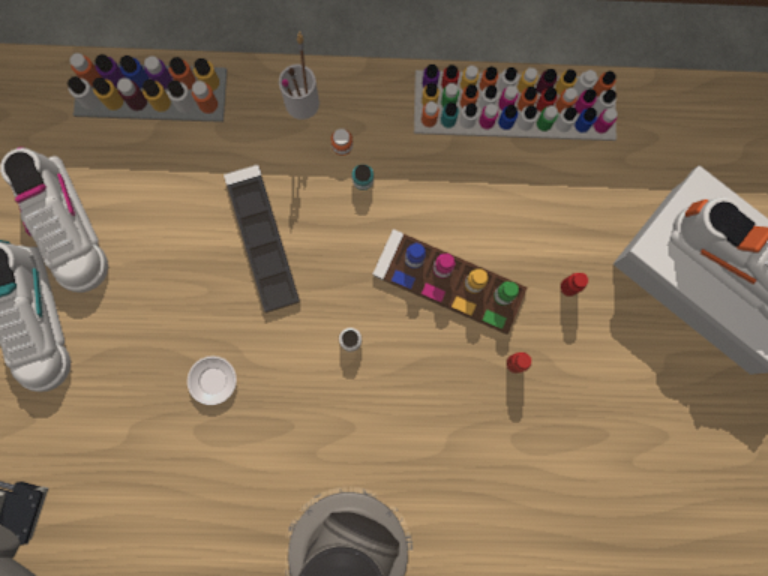

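View pics/side0.png

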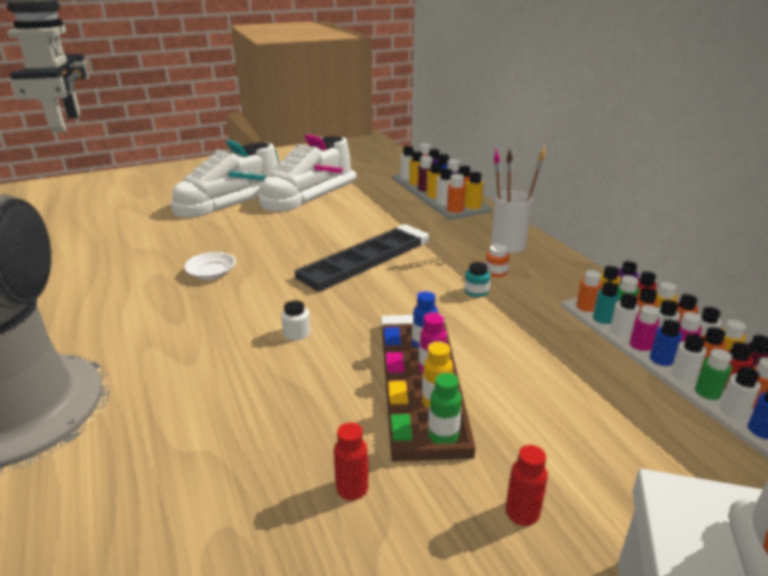

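The top view shows the rack with its white end at (388,255). Counted from that end the bottles are blue (415,252), magenta (445,265), yellow (478,280) and green (508,292). The empty caddy's white end is at (243,175). The red look-alikes at (573,285) and (518,362) stand outside the rack. Each bottle I want stands in the rack beside a tag of its own colour. Next I'll take enlarged crops for measuring.

```bash
python3 - <<'E'
from cell import robot
import cv2,numpy as np
c=robot.read_camera("top");np.savez("top.npz",**c);d=robot.read_camera("side");np.savez("side.npz",**d)
a=c["img"][105:225,140:200];b=c["img"][145:225,240:360]
a=cv2.resize(a,None,fx=4.8,fy=4.8,interpolation=cv2.INTER_CUBIC);b=cv2.resize(b,None,fx=4,fy=4,interpolation=cv2.INTER_CUBIC)
o=np.zeros((576,288+480+10,3),np.uint8);o[:576,:288]=a;o[:320,298:778]=b
cv2.imwrite("pics/crop.png",o[:,:,::-1])
E
```

```text
(no output)
```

View pics/crop.png

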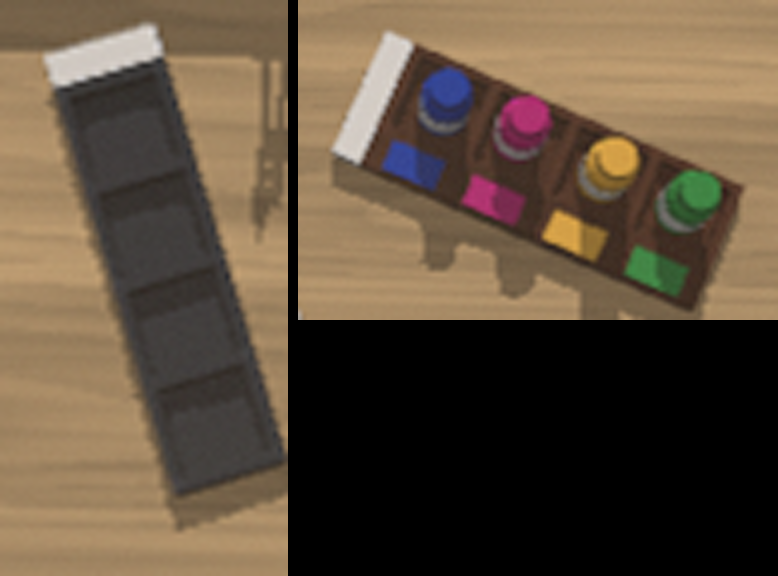

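```bash
cat > h.py <<'E'
import numpy as np,cv2
from scipy.optimize import least_squares
C={n:dict(np.load(f"{n}.npz")) for n in("top","side")}
def unproj(c,uv,z):
    uv=np.atleast_2d(uv).astype(float)
    d=np.c_[(uv[:,0]-c["cx"])/c["fx"],(uv[:,1]-c["cy"])/c["fy"],np.ones(len(uv))]@c["T"][:3,:3].T
    o=c["T"][:3,3]; return (o+d*((z-o[2])/d[:,2])[:,None])
def proj(c,P):
    P=np.atleast_2d(P); q=(P-c["T"][:3,3])@c["T"][:3,:3]
    return np.c_[q[:,0]/q[:,2]*c["fx"]+c["cx"],q[:,1]/q[:,2]*c["fy"]+c["cy"]]
def fr(p,L):
    x,y,t=p;L=np.atleast_2d(L); return np.c_[x+np.cos(t)*L[:,0]-np.sin(t)*L[:,1],y+np.sin(t)*L[:,0]+np.cos(t)*L[:,1],L[:,2]]
E
python3 - <<'E'
from h import *
t=C["top"];s=C["side"]
g=np.array([140,105])+(np.array([[45,57],[155,25],[58,88],[163,60],[286,460]])-.0)/4.8-.4
print("caddy pts",unproj(t,g,.018).round(4).tolist())
hs=cv2.cvtColor(t["img"],cv2.COLOR_RGB2HSV);hside=cv2.cvtColor(s["img"],cv2.COLOR_RGB2HSV)
L=[];U=[];W=[]
rng={"blue":(108,128),"magenta":(150,174),"yellow":(17,27),"green":(50,75)}
obs=[]
ys=dict(blue=.093,magenta=.031,yellow=-.031,green=-.093)
for n,c,h,roi in(("top",t,hs,(240,145,120,80)),("side",s,hside,(250,205,70,100))):
  for k,(a,b) in rng.items():
    m=cv2.inRange(h,(a,130,60),(b,255,255)); mm=np.zeros_like(m);x,y,w,hh=roi;mm[y:y+hh,x:x+w]=m[y:y+hh,x:x+w]
    nn,lab,st,ce=cv2.connectedComponentsWithStats(mm)
    print(n,k,[(st[i][4],ce[i].round(1).tolist(),st[i][:4].tolist()) for i in range(1,nn) if st[i][4]>20])
E
```

```text
caddy pts [[0.691, 0.2607, 0.018], [0.7133, 0.1964, 0.018], [0.6721, 0.2518, 0.018], [0.6916, 0.1904, 0.018], [0.4518, 0.1055, 0.018]]
top blue [(np.int32(88), [276.8, 167.1], [271, 162, 12, 12]), (np.int32(86), [267.9, 185.8], [262, 181, 14, 11])]
top magenta [(np.int32(139), [296.4, 174.8], [291, 169, 13, 13]), (np.int32(120), [288.4, 194.5], [281, 189, 16, 12])]
top yellow [(np.int32(150), [318.3, 185.2], [312, 179, 14, 14]), (np.int32(129), [308.8, 203.3], [301, 197, 17, 13])]
top green [(np.int32(46), [340.4, 191.7], [336, 188, 9, 9])]
side blue [(np.int32(93), [280.9, 209.0], [276, 205, 15, 12]), (np.int32(113), [261.0, 223.8], [256, 218, 11, 12])]
side magenta [(np.int32(288), [288.3, 219.3], [280, 208, 18, 25]), (np.int32(178), [262.9, 241.0], [257, 234, 13, 15])]
side yellow [(np.int32(376), [291.6, 240.2], [282, 228, 21, 28]), (np.int32(231), [264.9, 261.2], [258, 253, 15, 18]), (np.int32(30), [283.1, 267.6], [281, 264, 6, 8])]
side green [(np.int32(453), [297.1, 263.6], [288, 249, 20, 29]), (np.int32(217), [267.1, 284.2], [261, 276, 14, 18]), (np.int32(66), [295.4, 292.1], [286, 289, 20, 6])]
```

```bash
python3 - <<'E'
from h import *
t=C["top"];s=C["side"]
# rack fit: tag tops (z .021)
Ys=[.093,.031,-.031,-.093]
tl=[(-.048,y,.021) for y in Ys]
ot=np.array([[267.9,185.8],[288.4,194.5],[308.8,203.3]]); os_=np.array([[261,223.8],[262.9,241],[264.9,261.2],[267.1,284.2]])
f=lambda p:np.r_[(proj(t,fr(p,tl[:3]))-ot).ravel(),(proj(s,fr(p,tl))-os_).ravel()]
r=least_squares(f,[.5,-.1,1.2],x_scale=[.1,.1,1]);rack=r.x;print("rack",rack.round(4),r.fun.round(1))
# caddy
g=np.array([140,105])+np.array([[45,57],[155,25],[58,88],[163,60],[286,460]])/4.8-.5+.1
cl=[(a,b,.018) for a,b in((-.034,.15),(.034,.15),(-.034,.128),(.034,.128))]
best=None
for sg in(1,-1):
  c2=[(sg*a,b,z) for a,b,z in cl]
  r=least_squares(lambda p:(proj(t,fr(p,c2))-g[:4]).ravel(),[.57,.18,-.3]);print(sg,r.x.round(4),r.cost,r.fun.round(1))
  if best is None or r.cost<best.cost:best=r
cad=best.x
np.savez("pose.npz",rack=rack,cad=cad)
def ov(img,c,sc,p,half,color,x0):
  for z in(.018,):
   for b in((-.127,.128),(.128,.15)):
    q=fr(p,[(x0[0],b[0],z),(x0[1],b[0],z),(x0[1],b[1],z),(x0[0],b[1],z)])
    cv2.polylines(img,[np.round((proj(c,q)+.5)*sc*16-8).astype(int).reshape(-1,1,2)],True,color,1,cv2.LINE_AA,4)
  for y in Ys:
    q=fr(p,[(-.027,y-.027,.018),(.027,y-.027,.018),(.027,y+.027,.018),(-.027,y+.027,.018)])
    cv2.polylines(img,[np.round((proj(c,q)+.5)*sc*16-8).astype(int).reshape(-1,1,2)],True,color,1,cv2.LINE_AA,4)
for n,c,(x,y,w,h) in(("top",t,(145,100,215,140)),("side",s,(190,140,140,175))):
  sc=3.6 if n=="top" else 3.3
  i=cv2.resize(c["img"],None,fx=sc,fy=sc,interpolation=cv2.INTER_CUBIC)[:,:,::-1].copy()
  ov(i,c,sc,rack,0,(0,255,0),(-.062,.034));ov(i,c,sc,cad,0,(0,255,255),(-.034,.034))
  cv2.imwrite(f"pics/ov_{n}.png",i[int(y*sc):int((y+h)*sc),int(x*sc):int((x+w)*sc)])
E
```

```text
rack [ 0.5074 -0.1903 -0.3882] [ 0.1  0.2 -0.2  0.4 -0.4  0.4  0.3 -0.2  0.1  0.1  0.1 -0.1  0.2  0.1]
1 [ 0.5603  0.1805 -1.2463] 0.464593010229018 [ 0.1 -0.2  0.1  0.  -0.6  0.4  0.5 -0.3]
-1 [0.8242 0.2681 1.8872] 106.13103547572284 [ 2.   6.8  2.1  7.1 -2.6 -6.8 -1.5 -7.2]
```

View pics/ov_top.png

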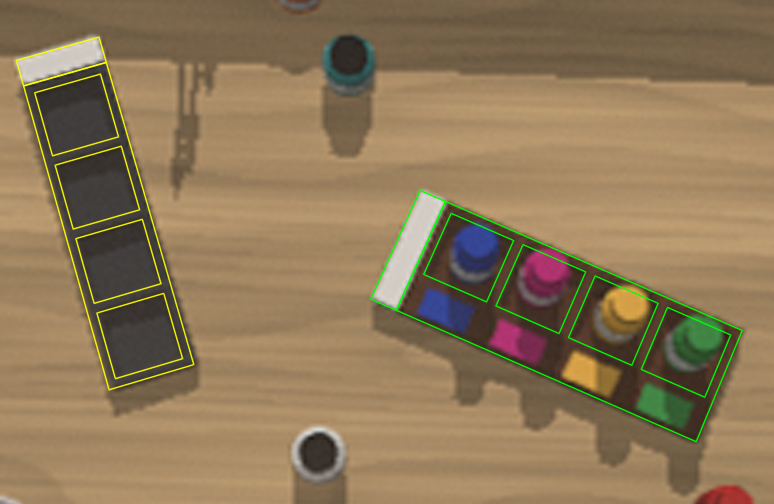

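View pics/ov_side.png

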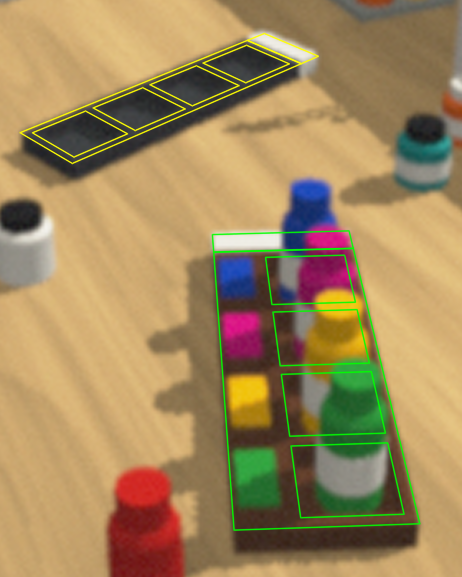

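```bash
cat >> h.py <<'E'
def capmask_centroid(c,xy,z0=.067,z1=.089,r=.0135):
    a=np.linspace(0,2*np.pi,48)
    P=np.concatenate([np.c_[xy[0]+r*np.cos(a),xy[1]+r*np.sin(a),np.full(48,z)] for z in(z0,z1)])
    h=cv2.convexHull(((proj(c,P)+.5)*16).astype(np.float32)).astype(np.int32)
    m=cv2.moments(h); return np.array([m["m10"]/m["m00"],m["m01"]/m["m00"]])/16-.5
E
python3 - <<'E'
from h import *
t=C["top"];pz=np.load("pose.npz");rack=pz["rack"];print(pz["cad"])
hs=cv2.cvtColor(t["img"],cv2.COLOR_RGB2HSV)
rng={"blue":(105,130),"magenta":(145,178),"yellow":(15,30),"green":(45,80)}
for (k,(a,b)),y in zip(rng.items(),[.093,.031,-.031,-.093]):
    m=cv2.inRange(hs,(a,110,50),(b,255,255));ex=capmask_centroid(t,fr(rack,(0,y,0))[0,:2])
    # restrict to window round expected
    mm=np.zeros_like(m);X,Y=ex.round().astype(int);mm[Y-10:Y+9,X-10:X+11]=m[Y-10:Y+9,X-10:X+11]
    n,l,st,ce=cv2.connectedComponentsWithStats(mm);i=1+np.argmax(st[1:,4])
    P0=fr(rack,(0,y,0))[0]
    d=unproj(t,ce[i],.08)-unproj(t,ex,.08);c,s=np.cos(rack[2]),np.sin(rack[2])
    print(k,st[i].tolist(),ce[i].round(1),ex.round(1),"pocket",P0[:2].round(4),"off local mm",(1e3*np.array([c*d[0,0]+s*d[0,1],-s*d[0,0]+c*d[0,1]])).round(1))
for y in(.093,.031,-.031,-.093):print("caddy",y,fr(pz["cad"],(0,y,0)).round(4))
E
```

```text
[ 0.56025866  0.18049779 -1.24633742]
blue [271, 162, 12, 13, 116] [276.7 168. ] [275.8 166.4] pocket [ 0.5426 -0.1042] off local mm [-3.1 -3.8]
magenta [290, 169, 14, 13, 145] [296.4 174.9] [296.8 175.5] pocket [ 0.5191 -0.1616] off local mm [1.1 1.5]
yellow [312, 179, 14, 14, 161] [318.2 185.4] [317.8 184.7] pocket [ 0.4957 -0.219 ] off local mm [-1.3 -1.8]
green [333, 188, 13, 13, 127] [338.8 193.4] [338.9 193.8] pocket [ 0.4722 -0.2764] off local mm [1.  0.8]
caddy 0.093 [[0.6484 0.2101 0.    ]]
caddy 0.031 [[0.5896 0.1904 0.    ]]
caddy -0.031 [[0.5309 0.1706 0.    ]]
caddy -0.093 [[0.4721 0.1508 0.    ]]
```

```bash
cat > go.py <<'E'
import sys,numpy as np
from scipy.spatial.transform import Rotation as R
from cell import robot
def plan(*wps):
    """wps: (x,y,z,yaw,step_mm)"""
    s=robot.observe(); p=s["tool_pos"].copy(); r=R.from_euler("xyz",s["tool_rot"])
    print("t",round(s["time"],2),"pos",(p*1e3).round(1),"rot",s["tool_rot"].round(3),"F",s["contact_force"].round(1),"open",round(s["opening"]*1e3,1),"q1,q6",s["qpos"][[0,5]].round(2))
    for x,y,z,yaw,st in wps:
        T=np.array([x,y,z]);rt=R.from_euler("xyz",[np.pi,0,yaw])
        rv=(r.inv()*rt).as_rotvec();D=T-p
        n=max(1,int(np.ceil(max(np.linalg.norm(D)*1e3/st,np.linalg.norm(rv)/.175))))
        for i in range(n):
            d=r.inv().apply(D/n)*1e3
            print([round(float(v)) if abs(v)>3 else round(float(v),1) for v in d]+[round(float(v),3) for v in rv/n])
            r=r*R.from_rotvec(rv/n)
        p=T; print("--")
E
python3 -c "
from go import plan
plan((.472,-.276,.17,-.388,55))"
```

```text
t 1.2 pos [117.5 511.7 203.1] rot [-3.142 -0.     1.345] F [ 0.1 -0.2 -0.5] open 91.7 q1,q6 [ 1.2  -0.15]
[-43, 33, 2.1, -0.0, 0.0, 0.108]
[-39, 37, 2.1, -0.0, 0.0, 0.108]
[-35, 41, 2.1, -0.0, 0.0, 0.108]
[-30, 45, 2.1, -0.0, 0.0, 0.108]
[-25, 48, 2.1, -0.0, 0.0, 0.108]
[-20, 50, 2.1, -0.0, 0.0, 0.108]
[-15, 52, 2.1, -0.0, 0.0, 0.108]
[-9, 53, 2.1, -0.0, 0.0, 0.108]
[-3, 54, 2.1, -0.0, 0.0, 0.108]
[2.8, 54, 2.1, -0.0, 0.0, 0.108]
[9, 53, 2.1, -0.0, 0.0, 0.108]
[14, 52, 2.1, -0.0, 0.0, 0.108]
[20, 50, 2.1, -0.0, 0.0, 0.108]
[25, 48, 2.1, -0.0, 0.0, 0.108]
[30, 45, 2.1, -0.0, 0.0, 0.108]
[35, 41, 2.1, -0.0, 0.0, 0.108]
--
```

```bash
python3 -c "
from go import plan
plan((.45,.15,.18,.3,50),(.472,-.276,.17,-.388,50))"
```

```text
t 1.2 pos [117.5 511.7 203.1] rot [-3.142 -0.     1.345] F [ 0.1 -0.2 -0.5] open 91.7 q1,q6 [ 1.2  -0.15]
[-28, 41, 2.3, -0.0, -0.0, 0.105]
[-23, 43, 2.3, -0.0, -0.0, 0.105]
[-19, 45, 2.3, -0.0, -0.0, 0.105]
[-14, 47, 2.3, -0.0, -0.0, 0.105]
[-9, 48, 2.3, -0.0, -0.0, 0.105]
[-4, 49, 2.3, -0.0, -0.0, 0.105]
[1.2, 49, 2.3, -0.0, -0.0, 0.105]
[6, 49, 2.3, -0.0, -0.0, 0.105]
[11, 48, 2.3, -0.0, -0.0, 0.105]
[16, 46, 2.3, -0.0, -0.0, 0.105]
--
[-12, 46, 1.1, 0.0, -0.0, 0.076]
[-8, 47, 1.1, 0.0, -0.0, 0.076]
[-5, 47, 1.1, 0.0, -0.0, 0.076]
[-0.9, 47, 1.1, 0.0, -0.0, 0.076]
[2.7, 47, 1.1, 0.0, -0.0, 0.076]
[6, 47, 1.1, 0.0, -0.0, 0.076]
[10, 46, 1.1, 0.0, -0.0, 0.076]
[13, 45, 1.1, 0.0, -0.0, 0.076]
[17, 44, 1.1, 0.0, -0.0, 0.076]
--
```

>>> move_arm --pt "91.8 -28 41 2.3 0 0 0.105" --pt "91.8 -23 43 2.3 0 0 0.105" --pt "91.8 -19 45 2.3 0 0 0.105" --pt "91.8 -14 47 2.3 0 0 0.105" --pt "91.8 -9 48 2.3 0 0 0.105" --pt "91.8 -4 49 2.3 0 0 0.105" --pt "91.8 1 49 2.3 0 0 0.105" --pt "91.8 6 49 2.3 0 0 0.105" --pt "91.8 11 48 2.3 0 0 0.105" --pt "91.8 16 46 2.3 0 0 0.105" --newtons 20

```text
time: 2.45
tool_pos: [0.452, 0.1363, 0.1806]
tool_rot: [-3.139, -0.006, 0.267]
contact_force: [0.8, 0.6, 0.5]
opening: 0.0919
```

```bash
python3 -c "
from go import plan
plan((.472,-.276,.17,-.388,55))"
```

```text
t 2.45 pos [452.  136.3 180.6] rot [-3.139 -0.006  0.267] F [0.8 0.6 0.5] open 91.9 q1,q6 [ 0.13 -0.14]
[-11, 50, 1.1, -0.001, -0.001, 0.082]
[-7, 51, 1.2, -0.001, -0.001, 0.082]
[-2.8, 52, 1.2, -0.001, -0.001, 0.082]
[1.4, 52, 1.2, -0.001, -0.001, 0.082]
[6, 51, 1.2, -0.001, -0.001, 0.082]
[10, 51, 1.3, -0.001, -0.001, 0.082]
[14, 50, 1.3, -0.001, -0.001, 0.082]
[18, 48, 1.3, -0.001, -0.001, 0.082]
--
```

>>> move_arm --pt "91.8 -11 50 1.1 0 0 0.082" --pt "91.8 -7 51 1.2 0 0 0.082" --pt "91.8 -3 52 1.2 0 0 0.082" --pt "91.8 1 52 1.2 0 0 0.082" --pt "91.8 6 51 1.2 0 0 0.082" --pt "91.8 10 51 1.3 0 0 0.082" --pt "91.8 14 50 1.3 0 0 0.082" --pt "91.8 18 48 1.3 0 0 0.08" --pt "91.8 0 0 0 0 0 0"

```text
time: 3.58
tool_pos: [0.4699, -0.2939, 0.169]
tool_rot: [-3.135, -0.008, -0.414]
contact_force: [-0.3, 0.3, -0.3]
opening: 0.0921
```

```bash
python3 -c "
from go import plan
plan((.473,-.2755,.13,-.388,30),(.473,-.2755,.031,-.388,25))"
```

```text
t 3.58 pos [ 469.9 -293.9  169. ] rot [-3.135 -0.008 -0.414] F [-0.3  0.3 -0.3] open 92.1 q1,q6 [-0.7  -0.29]
[-2.4, -9, 20, -0.003, -0.004, -0.013]
[-2.2, -9, 20, -0.003, -0.004, -0.013]
--
[-0.0, -0.0, 25, -0.0, -0.0, -0.0]
[-0.0, -0.0, 25, -0.0, -0.0, -0.0]
[-0.0, -0.0, 25, -0.0, -0.0, -0.0]
[-0.0, -0.0, 25, -0.0, -0.0, -0.0]
--
```

>>> move_arm --pt "91.8 -2.4 -9 15 -0.003 -0.004 -0.013" --pt "91.8 -2.2 -9 10 -0.003 -0.004 -0.013" --pt "91.8 0 0 5 0 0 0" --pt "91.8 0 0 0 0 0 0"

```text
time: 4.08
tool_pos: [0.4729, -0.2699, 0.1363]
tool_rot: [-3.14, 0.003, -0.381]
contact_force: [0.3, -0.3, 0.1]
opening: 0.0912
```

```bash
python3 - <<'E'
from go import plan
from cell import robot
import cv2
plan((.473,-.2755,.13,-.388,30),(.473,-.2755,.031,-.388,20))
a=robot.read_camera("side")["img"];cv2.imwrite("pics/s1.png",cv2.resize(a[150:350,180:420,::-1],None,fx=2.5,fy=2.5))
E
```

```text
t 4.08 pos [ 472.9 -269.9  136.3] rot [-3.14e+00  3.00e-03 -3.81e-01] F [ 0.3 -0.3  0.1] open 91.2 q1,q6 [-0.66 -0.28]
[2.2, 5, 6, -0.002, 0.003, 0.007]
--
[0.0, -0.0, 20, 0.0, 0.0, -0.0]
[0.0, -0.0, 20, 0.0, 0.0, -0.0]
[0.0, -0.0, 20, 0.0, 0.0, -0.0]
[0.0, -0.0, 20, 0.0, 0.0, -0.0]
[0.0, -0.0, 20, 0.0, 0.0, -0.0]
--
```

View pics/s1.png

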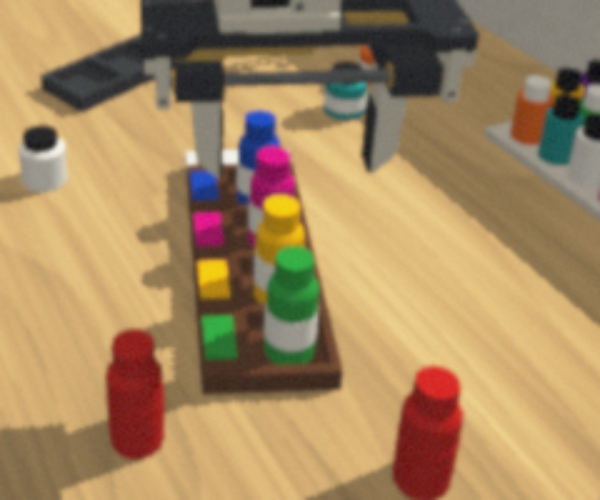

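The jaws straddle the row, with the green bottle between the fingers' lines of descent (green at (292,310) in this crop), so I'll descend.

>>> move_arm --pt "91.8 1.5 4 5 -0.002 0.003 0.007" --pt "91.8 0 0 15 0 0 0" --pt "91.8 0 0 20 0 0 0" --pt "91.8 0 0 20 0 0 0" --pt "91.8 0 0 15 0 0 0" --pt "91.8 0 0 10 0 0 0" --pt "91.8 0 0 5 0 0 0" --pt "91.8 0 0 0 0 0 0"

```text
time: 5.12
tool_pos: [0.4724, -0.2757, 0.0407]
tool_rot: [3.141, -0.001, -0.391]
contact_force: [0.4, 0.0, -1.1]
opening: 0.0915
```

```bash
python3 -c "
from go import plan
plan((.473,-.2755,.031,-.388,25))"
```

```text
t 5.12 pos [ 472.4 -275.7   40.7] rot [ 3.141e+00 -1.000e-03 -3.910e-01] F [ 0.4  0.  -1.1] open 91.5 q1,q6 [-0.67 -0.28]
[0.5, -0.4, 10, 0.001, -0.001, -0.003]
--
```

>>> move_arm --pt "91.8 0.5 0 7 0 0 0" --pt "91.8 0 0 3 0 0 0" --pt "91.8 0 0 0 0 0 0" --pt "60 0 0 0 0 0 0" --pt "50 0 0 0 0 0 0" --pt "42 0 0 0 0 0 0" --pt "30 0 0 0 0 0 0" --pt "30 0 0 0 0 0 0" --pt "30 0 0 0 0 0 0" --newtons 15

```text
time: 6.25
tool_pos: [0.4738, -0.2766, 0.0316]
tool_rot: [3.14, -0.004, -0.391]
contact_force: [0.6, 0.0, 0.6]
opening: 0.0365
```

>>> move_arm --pt "30 0 0 -8 0 0 0" --pt "30 0 0 -20 0 0 0" --pt "30 0 0 -30 0 0 0" --pt "30 0 0 -30 0 0 0" --pt "30 0 0 -25 0 0 0" --pt "30 0 0 -12 0 0 0" --pt "30 0 0 0 0 0 0" --newtons 20

```text
time: 7.12
tool_pos: [0.4728, -0.2757, 0.1618]
tool_rot: [3.14, -0.002, -0.391]
contact_force: [-0.4, -0.4, -0.5]
opening: 0.035
```

```bash
python3 -c "
from go import plan
plan((.56,-.06,.165,-.8,45),(.648,.21,.165,-1.246,45))"
```

```text
t 7.12 pos [ 472.8 -275.7  161.8] rot [ 3.14e+00 -2.00e-03 -3.91e-01] F [-0.4 -0.4 -0.5] open 35.0 q1,q6 [-0.67 -0.28]
[-0.3, -39, -0.6, 0.0, -0.0, 0.068]
[-2.9, -39, -0.6, 0.0, -0.0, 0.068]
[-6, -38, -0.6, 0.0, -0.0, 0.068]
[-8, -38, -0.6, 0.0, -0.0, 0.068]
[-11, -37, -0.6, 0.0, -0.0, 0.068]
[-13, -36, -0.5, 0.0, -0.0, 0.068]
--
[-19, -36, -0.0, -0.0, -0.0, 0.064]
[-21, -35, -0.0, -0.0, -0.0, 0.064]
[-23, -33, -0.0, -0.0, -0.0, 0.064]
[-25, -32, -0.0, -0.0, -0.0, 0.064]
[-27, -30, -0.0, -0.0, -0.0, 0.064]
[-29, -28, -0.0, -0.0, -0.0, 0.064]
[-31, -26, -0.0, -0.0, -0.0, 0.064]
--
```

>>> move_arm --pt "30 0 -20 -1 0 0 0.04" --pt "30 -2 -38 -1 0 0 0.068" --pt "30 -6 -38 -0.6 0 0 0.068" --pt "30 -8 -38 -0.6 0 0 0.068" --pt "30 -11 -37 -0.6 0 0 0.068" --pt "30 -13 -36 -0.5 0 0 0.068" --pt "30 -19 -36 0 0 0 0.064" --pt "30 -21 -35 0 0 0 0.064" --pt "30 -23 -33 0 0 0 0.064" --pt "30 -25 -32 0 0 0 0.064" --pt "30 -27 -30 0 0 0 0.064" --pt "30 -20 -20 0 0 0 0.06"

```text
time: 8.62
tool_pos: [0.6165, 0.1547, 0.1483]
tool_rot: [3.12, 0.012, -1.181]
contact_force: [0.7, 0.3, -0.6]
opening: 0.035
```

```bash
python3 -c "
from go import plan
plan((.648,.21,.165,-1.246,25))"
```

```text
t 8.62 pos [616.5 154.7 148.3] rot [ 3.12   0.012 -1.181] F [ 0.7  0.3 -0.6] open 35.0 q1,q6 [0.12 1.3 ]
[-13, -17, -6, 0.007, 0.004, 0.022]
[-13, -16, -6, 0.007, 0.004, 0.022]
[-14, -16, -6, 0.007, 0.004, 0.022]
--
```

>>> move_arm --pt "30 -12 -15 -6 0.007 0.004 0.022" --pt "30 -13 -16 -6 0.007 0.004 0.022" --pt "30 -7 -8 -4 0.007 0.004 0.012" --pt "30 0 0 0 0 0 0"

```text
time: 9.12
tool_pos: [0.6396, 0.2019, 0.1572]
tool_rot: [3.13, 0.001, -1.236]
contact_force: [0.0, -0.4, -0.8]
opening: 0.0349
```

```bash
python3 - <<'E'
from go import plan
from cell import robot
import cv2
plan((.6484,.2101,.14,-1.246,25))
a=robot.read_camera("side")["img"];cv2.imwrite("pics/s2.png",cv2.resize(a[80:240,160:360,::-1],None,fx=3,fy=3))
E
```

```text
t 9.12 pos [639.6 201.9 157.2] rot [ 3.130e+00  1.000e-03 -1.236e+00] F [ 0.  -0.4 -0.8] open 34.9 q1,q6 [0.19 1.43]
[-5, -11, 17, 0.011, 0.0, 0.01]
--
```

View pics/s2.png

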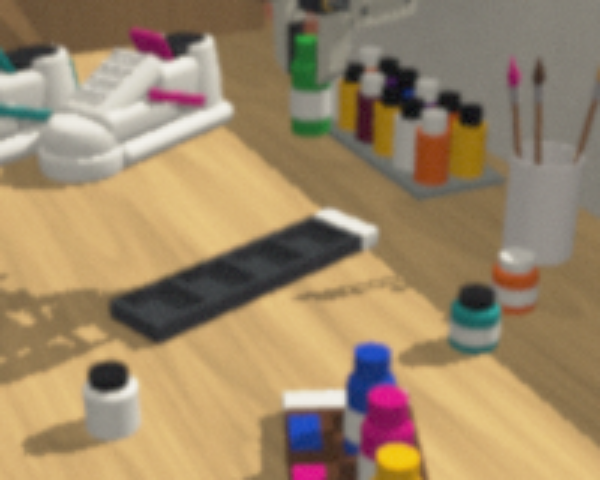

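The green bottle hangs upright over the caddy's white-end side, at about (310,85) in the crop. I'll lower it next.

>>> move_arm --pt "30 -4 -9 5 0.01 0 0.008" --pt "30 -1 -2 5 0 0 0" --pt "30 0 0 20 0 0 0" --pt "30 0 0 25 0 0 0" --pt "30 0 0 20 0 0 0" --pt "30 0 0 10 0 0 0" --pt "30 0 0 0 0 0 0"

```text
time: 10.05
tool_pos: [0.6481, 0.2071, 0.0673]
tool_rot: [3.138, 0.0, -1.248]
contact_force: [0.0, 0.3, -0.6]
opening: 0.0348
```

```bash
python3 - <<'E'
from go import plan
plan((.6484,.2101,.033,-1.246,25))
E
```

```text
t 10.05 pos [648.1 207.1  67.3] rot [ 3.138  0.    -1.248] F [ 0.   0.3 -0.6] open 34.8 q1,q6 [0.2  1.44]
[-1.4, -0.7, 17, 0.002, 0.0, -0.001]
[-1.4, -0.6, 17, 0.002, 0.0, -0.001]
--
```

>>> move_arm --pt "30 -2.5 -1 6 0.002 0 0" --pt "30 0 0 12 0 0 0" --pt "30 0 0 8 0 0 0" --pt "30 0 0 5 0 0 0" --pt "30 0 0 0 0 0 0"

```text
time: 10.68
tool_pos: [0.6493, 0.2102, 0.036]
tool_rot: [-3.14, -0.0, -1.248]
contact_force: [0.4, -0.0, -1.0]
opening: 0.0348
```

```bash
python3 - <<'E'
from go import plan
plan((.6484,.2101,.032,-1.246,25))
E
```

```text
t 10.68 pos [649.3 210.2  36. ] rot [-3.14  -0.    -1.248] F [ 0.4 -0.  -1. ] open 34.8 q1,q6 [0.2  1.45]
[-0.2, 0.9, 4, -0.002, -0.0, -0.002]
--
```

>>> move_arm --pt "30 0 0 3 0 0 0" --pt "30 0 0 1.5 0 0 0" --pt "30 0 0 0 0 0 0" --pt "40 0 0 0 0 0 0" --pt "55 0 0 0 0 0 0" --pt "80 0 0 0 0 0 0" --pt "91.8 0 0 0 0 0 0"

```text
time: 11.55
tool_pos: [0.6504, 0.2103, 0.0327]
tool_rot: [-3.137, -0.001, -1.248]
contact_force: [-1.2, -0.3, -0.8]
opening: 0.0654
```

```bash
python3 - <<'E'
from go import plan
from cell import robot
import cv2
plan((.6484,.2101,.15,-1.246,30))
a=robot.read_camera("side")["img"];cv2.imwrite("pics/s3.png",cv2.resize(a[80:240,160:360,::-1],None,fx=3,fy=3))
E
```

```text
t 11.55 pos [650.4 210.3  32.7] rot [-3.137e+00 -1.000e-03 -1.248e+00] F [-1.2 -0.3 -0.8] open 65.4 q1,q6 [0.2  1.45]
[-0.1, 0.3, -29, -0.001, -0.0, -0.001]
[-0.1, 0.4, -29, -0.001, -0.0, -0.001]
[-0.1, 0.4, -29, -0.001, -0.0, -0.001]
[-0.1, 0.4, -29, -0.001, -0.0, -0.001]
--
```

View pics/s3.png

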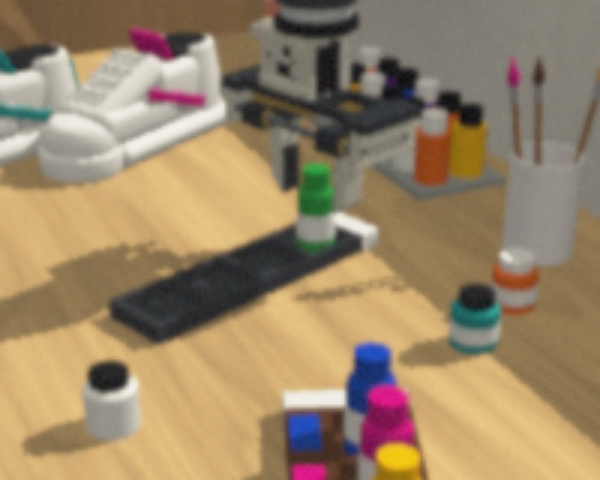

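The green bottle stands upright in the caddy pocket at the white end and is released. Next is yellow.

>>> move_arm --pt "91.8 0 0 -10 0 0 0" --pt "91.8 0 0 -25 0 0 0" --pt "91.8 0 0 -35 0 0 0" --pt "91.8 0 0 -30 0 0 0" --pt "91.8 0 0 -15 0 0 0"

```text
time: 12.22
tool_pos: [0.6494, 0.2101, 0.1522]
tool_rot: [-3.138, -0.0, -1.248]
contact_force: [1.0, -0.0, -0.7]
opening: 0.092
```

```bash
python3 - <<'E'
from go import plan
plan((.494,-.220,.16,-.388,48))
E
```

```text
t 12.22 pos [649.4 210.1 152.2] rot [-3.138 -0.    -1.248] F [ 1.  -0.  -0.7] open 92.0 q1,q6 [0.2  1.45]
[36, 28, -0.9, -0.0, -0.0, -0.086]
[33, 31, -0.9, -0.0, -0.0, -0.086]
[30, 34, -0.8, -0.0, -0.0, -0.086]
[27, 37, -0.8, -0.0, -0.0, -0.086]
[24, 39, -0.8, -0.0, -0.0, -0.086]
[21, 41, -0.8, -0.0, -0.0, -0.086]
[17, 42, -0.8, -0.0, -0.0, -0.086]
[13, 44, -0.8, -0.0, -0.0, -0.086]
[10, 45, -0.8, -0.0, -0.0, -0.086]
[6, 45, -0.8, -0.0, -0.0, -0.086]
--
```

>>> move_arm --pt "91.8 20 14 -2 0 0 -0.04" --pt "91.8 34 29 -2 0 0 -0.086" --pt "91.8 30 34 -2 0 0 -0.086" --pt "91.8 27 37 -2 0 0 -0.086" --pt "91.8 24 39 -2 0 0 -0.086" --pt "91.8 21 41 -1 0 0 -0.086" --pt "91.8 17 42 -1 0 0 -0.086" --pt "91.8 13 44 -1 0 0 -0.086" --pt "91.8 10 45 0 0 0 -0.086" --pt "91.8 6 30 0 0 0 -0.06" --pt "91.8 4 12 0 0 0 -0.03" --pt "91.8 0 0 0 0 0 0"

```text
time: 13.72
tool_pos: [0.4907, -0.2058, 0.1648]
tool_rot: [-3.139, -0.003, -0.402]
contact_force: [0.2, 0.3, 0.4]
opening: 0.0919
```

```bash
python3 - <<'E'
from go import plan
plan((.494,-.220,.13,-.388,20))
E
```

```text
t 13.72 pos [ 490.7 -205.8  164.8] rot [-3.139e+00 -3.000e-03 -4.020e-01] F [0.2 0.3 0.4] open 91.9 q1,q6 [-0.54 -0.14]
[4, 6, 17, -0.001, -0.001, -0.007]
[4, 6, 17, -0.001, -0.001, -0.007]
--
```

>>> move_arm --pt "91.8 4 6 10 -0.001 -0.001 -0.007" --pt "91.8 4 6 12 -0.001 -0.001 -0.007" --pt "91.8 0 0 10 0 0 0" --pt "91.8 0 0 0 0 0 0"

```text
time: 14.22
tool_pos: [0.4936, -0.2185, 0.1294]
tool_rot: [-3.14, 0.002, -0.386]
contact_force: [1.4, -0.8, -0.2]
opening: 0.0917
```

```bash
python3 - <<'E'
from go import plan
plan((.494,-.220,.032,-.388,25))
E
```

```text
t 14.22 pos [ 493.6 -218.5  129.4] rot [-3.14e+00  2.00e-03 -3.86e-01] F [ 1.4 -0.8 -0.2] open 91.7 q1,q6 [-0.56 -0.17]
[0.3, 0.3, 24, -0.0, 0.001, 0.0]
[0.3, 0.3, 24, -0.0, 0.001, 0.0]
[0.2, 0.3, 24, -0.0, 0.001, 0.0]
[0.2, 0.3, 24, -0.0, 0.001, 0.0]
--
```

>>> move_arm --pt "91.8 1 1 12 0 0 0" --pt "91.8 0 0 22 0 0 0" --pt "91.8 0 0 25 0 0 0" --pt "91.8 0 0 20 0 0 0" --pt "91.8 0 0 10 0 0 0" --pt "91.8 0 0 4 0 0 0" --pt "91.8 0 0 0 0 0 0"

```text
time: 15.1
tool_pos: [0.4951, -0.2192, 0.0326]
tool_rot: [-3.14, -0.0, -0.385]
contact_force: [-0.7, -0.0, -0.5]
opening: 0.0918
```

```bash
python3 - <<'E'
from go import plan
plan((.494,-.220,.032,-.388,25))
E
```

```text
t 15.1 pos [ 495.1 -219.2   32.6] rot [-3.14  -0.    -0.385] F [-0.7 -0.  -0.5] open 91.8 q1,q6 [-0.56 -0.18]
[-0.8, 1.1, 0.6, -0.001, -0.0, 0.003]
--
```

>>> move_arm --pt "60 0 0 0 0 0 0" --pt "50 0 0 0 0 0 0" --pt "42 0 0 0 0 0 0" --pt "30 0 0 0 0 0 0" --pt "30 0 0 0 0 0 0" --pt "30 0 0 0 0 0 0" --newtons 20

```text
time: 15.85
tool_pos: [0.4963, -0.2199, 0.0345]
tool_rot: [-3.141, -0.004, -0.385]
contact_force: [-0.6, 0.3, 0.3]
opening: 0.0365
```

>>> move_arm --pt "30 0 0 -8 0 0 0" --pt "30 0 0 -20 0 0 0" --pt "30 0 0 -30 0 0 0" --pt "30 0 0 -30 0 0 0" --pt "30 0 0 -25 0 0 0" --pt "30 0 0 -12 0 0 0" --pt "30 0 0 0 0 0 0"

```text
time: 16.73
tool_pos: [0.4951, -0.2194, 0.1646]
tool_rot: [-3.141, -0.003, -0.385]
contact_force: [-0.3, -0.3, -1.1]
opening: 0.0349
```

```bash
python3 - <<'E'
from go import plan
plan((.5896,.1904,.165,-1.246,42))
E
```

```text
t 16.73 pos [ 495.1 -219.4  164.6] rot [-3.141e+00 -3.000e-03 -3.850e-01] F [-0.3 -0.3 -1.1] open 34.9 q1,q6 [-0.56 -0.18]
[-6, -38, -0.0, -0.0, -0.0, 0.078]
[-9, -37, -0.0, -0.0, -0.0, 0.078]
[-12, -36, -0.0, -0.0, -0.0, 0.078]
[-15, -35, -0.0, -0.0, -0.0, 0.078]
[-17, -34, -0.0, -0.0, -0.0, 0.078]
[-20, -33, -0.0, -0.0, -0.0, 0.078]
[-22, -31, -0.0, -0.0, -0.0, 0.078]
[-25, -29, -0.0, -0.0, -0.0, 0.078]
[-27, -27, -0.0, -0.0, -0.0, 0.078]
[-29, -25, -0.0, -0.0, -0.0, 0.078]
[-31, -23, -0.0, -0.0, -0.0, 0.078]
--
```

>>> move_arm --pt "30 -3 -20 -1 0 0 0.04" --pt "30 -9 -37 -1.5 0 0 0.078" --pt "30 -12 -36 -1.5 0 0 0.078" --pt "30 -15 -35 -1.5 0 0 0.078" --pt "30 -17 -34 -1.5 0 0 0.078" --pt "30 -20 -33 -1.5 0 0 0.078" --pt "30 -22 -31 -1.5 0 0 0.078" --pt "30 -25 -29 -1.5 0 0 0.078" --pt "30 -27 -27 -1.5 0 0 0.078" --pt "30 -25 -21 -1 0 0 0.07" --pt "30 -14 -10 -1 0 0 0.04" --pt "30 0 0 0 0 0 0"

```text
time: 18.23
tool_pos: [0.5643, 0.1604, 0.1637]
tool_rot: [3.12, 0.012, -1.187]
contact_force: [0.7, -0.0, -1.3]
opening: 0.0347
```

```bash
python3 - <<'E'
from go import plan
plan((.5896,.1904,.14,-1.246,20))
E
```

```text
t 18.23 pos [564.3 160.4 163.7] rot [ 3.12   0.012 -1.187] F [ 0.7 -0.  -1.3] open 34.7 q1,q6 [0.14 1.33]
[-6, -12, 8, 0.007, 0.004, 0.02]
[-6, -12, 8, 0.007, 0.004, 0.02]
[-7, -11, 8, 0.007, 0.004, 0.02]
--
```

>>> move_arm --pt "30 -6 -12 2 0.007 0.004 0.02" --pt "30 -6 -12 6 0.007 0.004 0.02" --pt "30 -7 -11 8 0.007 0.004 0.02" --pt "30 -2 -3 0 0 0 0" --pt "30 0 0 0 0 0 0"

```text
time: 18.85
tool_pos: [0.5938, 0.1928, 0.1442]
tool_rot: [3.139, -0.002, -1.252]
contact_force: [0.5, 0.1, -0.1]
opening: 0.0348
```

```bash
python3 - <<'E'
from go import plan
plan((.5896,.1904,.035,-1.246,20))
E
```

```text
t 18.85 pos [593.8 192.8 144.2] rot [ 3.139e+00 -2.000e-03 -1.252e+00] F [ 0.5  0.1 -0.1] open 34.8 q1,q6 [0.19 1.44]
[0.1, 0.7, 18, 0.0, -0.0, -0.001]
[0.1, 0.8, 18, 0.0, -0.0, -0.001]
[0.1, 0.8, 18, 0.0, -0.0, -0.001]
[0.1, 0.8, 18, 0.0, -0.0, -0.001]
[0.1, 0.8, 18, 0.0, -0.0, -0.001]
[0.1, 0.8, 18, 0.0, -0.0, -0.001]
--
```

>>> move_arm --pt "30 0.5 3.5 8 0 0 0" --pt "30 0 0 18 0 0 0" --pt "30 0 0 22 0 0 0" --pt "30 0 0 18 0 0 0" --pt "30 0 0 8 0 0 0" --pt "30 0 0 0 0 0 0"

```text
time: 19.6
tool_pos: [0.5894, 0.1885, 0.0682]
tool_rot: [3.14, -0.002, -1.253]
contact_force: [-0.4, 0.1, -1.3]
opening: 0.0346
```

```bash
python3 - <<'E'
from go import plan
plan((.5896,.1904,.035,-1.246,20))
E
```

```text
t 19.6 pos [589.4 188.5  68.2] rot [ 3.140e+00 -2.000e-03 -1.253e+00] F [-0.4  0.1 -1.3] open 34.6 q1,q6 [0.19 1.44]
[-0.9, -0.4, 17, 0.001, -0.001, -0.004]
[-0.9, -0.4, 17, 0.001, -0.001, -0.004]
--
```

>>> move_arm --pt "30 -1.5 -0.5 8 0 0 -0.004" --pt "30 0 0 12 0 0 0" --pt "30 0 0 7 0 0 0" --pt "30 0 0 4 0 0 0" --pt "30 0 0 1 0 0 0" --pt "30 0 0 0 0 0 0"

```text
time: 20.35
tool_pos: [0.5903, 0.1902, 0.0354]
tool_rot: [-3.141, -0.003, -1.249]
contact_force: [0.6, 0.1, -0.8]
opening: 0.0343
```

>>> move_arm --pt "30 0 0 1 0 0 0" --pt "40 0 0 0 0 0 0" --pt "55 0 0 0 0 0 0" --pt "80 0 0 0 0 0 0" --pt "91.8 0 0 0 0 0 0" --pt "91.8 0 0 -8 0 0 0" --pt "91.8 0 0 -25 0 0 0" --pt "91.8 0 0 -35 0 0 0" --pt "91.8 0 0 -30 0 0 0" --pt "91.8 0 0 -18 0 0 0" --pt "91.8 0 0 -3 0 0 0"

```text
time: 21.72
tool_pos: [0.5907, 0.1906, 0.1606]
tool_rot: [-3.137, -0.003, -1.249]
contact_force: [-0.2, -1.0, -0.2]
opening: 0.0919
```

```bash
python3 - <<'E'
from go import plan
from cell import robot
import cv2
a=robot.read_camera("side")["img"];cv2.imwrite("pics/s4.png",cv2.resize(a[80:280,160:360,::-1],None,fx=3,fy=3))
plan((.5195,-.1597,.16,-.388,42))
E
```

```text
t 21.77 pos [590.5 190.6 160.2] rot [-3.138e+00 -3.000e-03 -1.249e+00] F [0.6 0.  0.2] open 91.6 q1,q6 [0.19 1.44]
[34, 20, 0.1, -0.0, -0.0, -0.096]
[32, 23, 0.1, -0.0, -0.0, -0.096]
[30, 26, 0.0, -0.0, -0.0, -0.096]
[27, 29, 0.0, -0.0, -0.0, -0.096]
[25, 31, 0.0, -0.0, -0.0, -0.096]
[21, 33, 0.0, -0.0, -0.0, -0.096]
[18, 35, 0.0, -0.0, -0.0, -0.096]
[15, 37, 0.0, -0.0, -0.0, -0.096]
[11, 38, 0.0, -0.0, -0.0, -0.096]
--
```

View pics/s4.png

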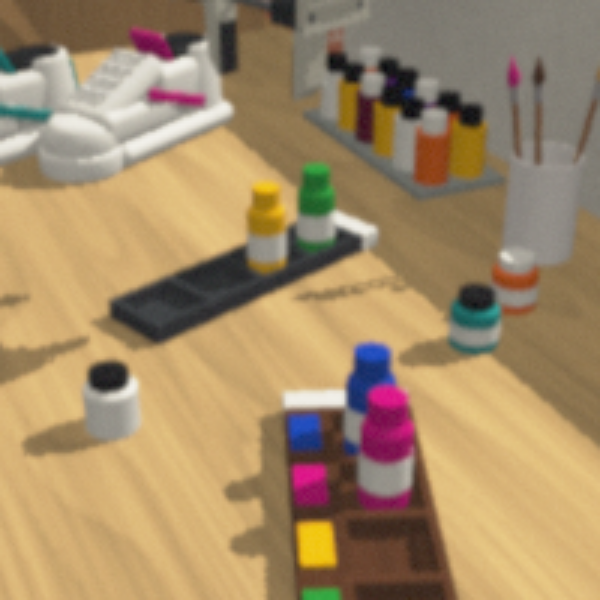

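Green and yellow stand upright in the first two pockets. Next is magenta.

>>> move_arm --pt "91.8 18 10 0 0 0 -0.05" --pt "91.8 33 22 -1 0 0 -0.096" --pt "91.8 30 26 -1 0 0 -0.096" --pt "91.8 27 29 -1 0 0 -0.096" --pt "91.8 25 31 -1 0 0 -0.096" --pt "91.8 21 33 -1 0 0 -0.096" --pt "91.8 18 35 0 0 0 -0.096" --pt "91.8 15 37 0 0 0 -0.096" --pt "91.8 9 32 0 0 0 -0.08" --pt "91.8 7 20 0 0 0 -0.05" --pt "91.8 2 5 0 0 0 0" --pt "91.8 0 0 0 0 0 0"

```text
time: 23.28
tool_pos: [0.5059, -0.1672, 0.1543]
tool_rot: [3.139, 0.014, -0.369]
contact_force: [0.0, -0.5, 0.6]
opening: 0.0918
```

```bash
python3 - <<'E'
from go import plan
plan((.520,-.1605,.13,-.388,20))
E
```

```text
t 23.27 pos [ 505.9 -167.2  154.3] rot [ 3.139  0.014 -0.369] F [ 0.  -0.5  0.6] open 91.8 q1,q6 [-0.46 -0.09]
[6, -6, 12, 0.002, 0.007, 0.01]
[5, -6, 12, 0.002, 0.007, 0.01]
--
```

>>> move_arm --pt "91.8 6 -6 8 0.002 0.007 0.01" --pt "91.8 5 -5 10 0.002 0.007 0.01" --pt "91.8 0 0 4 0 0 0" --pt "91.8 0 0 0 0 0 0"

```text
time: 23.78
tool_pos: [0.521, -0.1573, 0.1296]
tool_rot: [-3.14, 0.001, -0.388]
contact_force: [-0.3, 0.4, 0.3]
opening: 0.0918
```

```bash
python3 - <<'E'
from go import plan
plan((.520,-.1605,.032,-.388,25))
E
```

```text
t 23.77 pos [ 521.  -157.3  129.6] rot [-3.14e+00  1.00e-03 -3.88e-01] F [-0.3  0.4  0.3] open 91.8 q1,q6 [-0.44 -0.05]
[0.1, 0.9, 24, -0.0, 0.0, -0.0]
[0.1, 0.9, 24, -0.0, 0.0, -0.0]
[0.1, 0.9, 24, -0.0, 0.0, -0.0]
[0.1, 0.8, 24, -0.0, 0.0, -0.0]
--
```

>>> move_arm --pt "91.8 0 3 12 0 0 0" --pt "91.8 0 0 22 0 0 0" --pt "91.8 0 0 25 0 0 0" --pt "91.8 0 0 20 0 0 0" --pt "91.8 0 0 10 0 0 0" --pt "91.8 0 0 5 0 0 0" --pt "91.8 0 0 0 0 0 0"

```text
time: 24.65
tool_pos: [0.5196, -0.1614, 0.0316]
tool_rot: [-3.14, -0.001, -0.389]
contact_force: [0.4, 1.0, 0.4]
opening: 0.0918
```

```bash
python3 - <<'E'
from go import plan
plan((.520,-.1605,.032,-.388,25))
E
```

```text
t 24.65 pos [ 519.6 -161.4   31.6] rot [-3.14e+00 -1.00e-03 -3.89e-01] F [0.4 1.  0.4] open 91.8 q1,q6 [-0.44 -0.06]
[0.0, -1.0, -0.4, -0.001, -0.001, -0.001]
--
```

>>> move_arm --pt "60 0 0 0 0 0 0" --pt "50 0 0 0 0 0 0" --pt "42 0 0 0 0 0 0" --pt "30 0 0 0 0 0 0" --pt "30 0 0 0 0 0 0" --pt "30 0 0 0 0 0 0"

```text
time: 25.4
tool_pos: [0.5209, -0.1619, 0.0336]
tool_rot: [-3.14, -0.005, -0.389]
contact_force: [0.8, -0.1, -0.2]
opening: 0.0363
```

>>> move_arm --pt "30 0 0 -8 0 0 0" --pt "30 0 0 -20 0 0 0" --pt "30 0 0 -30 0 0 0" --pt "30 0 0 -30 0 0 0" --pt "30 0 0 -25 0 0 0" --pt "30 0 0 -14 0 0 0" --pt "30 0 0 0 0 0 0"

```text
time: 26.28
tool_pos: [0.5197, -0.1616, 0.1661]
tool_rot: [-3.14, -0.004, -0.389]
contact_force: [0.5, 0.4, -1.5]
opening: 0.0351
```

```bash
python3 - <<'E'
from go import plan
plan((.5309,.1706,.165,-1.246,36))
E
```

```text
t 26.27 pos [ 519.7 -161.6  166.1] rot [-3.14  -0.004 -0.389] F [ 0.5  0.4 -1.5] open 35.1 q1,q6 [-0.44 -0.05]
[-12, -31, 0.1, -0.0, -0.0, 0.086]
[-14, -30, 0.1, -0.0, -0.0, 0.086]
[-17, -29, 0.1, -0.0, -0.0, 0.086]
[-19, -27, 0.1, -0.0, -0.0, 0.086]
[-21, -25, 0.1, -0.0, -0.0, 0.086]
[-23, -24, 0.1, -0.0, -0.0, 0.086]
[-25, -21, 0.1, -0.0, -0.0, 0.086]
[-27, -19, 0.1, -0.0, -0.0, 0.086]
[-29, -17, 0.1, -0.0, -0.0, 0.086]
[-30, -14, 0.1, -0.0, -0.0, 0.086]
--
```

>>> move_arm --pt "30 -7 -17 0 0 0 0.05" --pt "30 -14 -30 -1 0 0 0.086" --pt "30 -17 -29 -1 0 0 0.086" --pt "30 -19 -27 -1 0 0 0.086" --pt "30 -21 -25 -1 0 0 0.086" --pt "30 -23 -24 -1 0 0 0.086" --pt "30 -25 -21 -1 0 0 0.086" --pt "30 -27 -19 -1 0 0 0.086" --pt "30 -29 -17 -1 0 0 0.086" --pt "30 -22 -11 -1 0 0 0.07" --pt "30 -10 -5 0 0 0 0.03" --pt "30 0 0 0 0 0 0"

```text
time: 27.78
tool_pos: [0.5177, 0.1675, 0.1603]
tool_rot: [3.121, 0.008, -1.256]
contact_force: [0.2, -0.8, -0.0]
opening: 0.0348
```

```bash
python3 - <<'E'
from go import plan
plan((.5309,.1706,.14,-1.246,18))
E
```

```text
t 27.77 pos [517.7 167.5 160.3] rot [ 3.121  0.008 -1.256] F [ 0.2 -0.8 -0. ] open 34.8 q1,q6 [0.17 1.42]
[0.7, -7, 10, 0.011, 0.004, -0.005]
[0.6, -7, 10, 0.011, 0.004, -0.005]
--
```

>>> move_arm --pt "30 0.5 -6 6 0.011 0.004 -0.005" --pt "30 0.5 -6 8 0.011 0.004 -0.005" --pt "30 0 0 4 0 0 0" --pt "30 0 0 0 0 0 0"

```text
time: 28.28
tool_pos: [0.5292, 0.1685, 0.139]
tool_rot: [3.141, -0.0, -1.246]
contact_force: [0.9, 0.6, -0.5]
opening: 0.0353
```

```bash
python3 - <<'E'
from go import plan
plan((.5309,.1706,.035,-1.246,18))
E
```

```text
t 28.27 pos [529.2 168.5 139. ] rot [ 3.141 -0.    -1.246] F [ 0.9  0.6 -0.5] open 35.3 q1,q6 [0.17 1.42]
[-0.3, -0.4, 17, 0.0, -0.0, -0.0]
[-0.3, -0.4, 17, 0.0, -0.0, -0.0]
[-0.3, -0.4, 17, 0.0, -0.0, -0.0]
[-0.3, -0.4, 17, 0.0, -0.0, -0.0]
[-0.3, -0.4, 17, 0.0, -0.0, -0.0]
[-0.2, -0.4, 17, 0.0, -0.0, -0.0]
--
```

>>> move_arm --pt "30 -1.5 -2 8 0 0 0" --pt "30 0 0 18 0 0 0" --pt "30 0 0 22 0 0 0" --pt "30 0 0 16 0 0 0" --pt "30 0 0 6 0 0 0" --pt "30 0 0 0 0 0 0"

```text
time: 29.02
tool_pos: [0.5316, 0.1707, 0.0666]
tool_rot: [-3.14, -0.0, -1.247]
contact_force: [0.3, 0.7, -0.2]
opening: 0.035
```

```bash
python3 - <<'E'
from go import plan
plan((.5309,.1706,.034,-1.246,18))
E
```

```text
t 29.02 pos [531.6 170.7  66.6] rot [-3.14  -0.    -1.247] F [ 0.3  0.7 -0.2] open 35.0 q1,q6 [0.17 1.42]
[-0.1, 0.4, 16, -0.001, -0.0, -0.0]
[-0.1, 0.4, 16, -0.001, -0.0, -0.0]
--
```

>>> move_arm --pt "30 0 0 8 0 0 0" --pt "30 0 0 12 0 0 0" --pt "30 0 0 7 0 0 0" --pt "30 0 0 4 0 0 0" --pt "30 0 0 1 0 0 0" --pt "30 0 0 0 0 0 0"

```text
time: 29.78
tool_pos: [0.5326, 0.1709, 0.0336]
tool_rot: [-3.138, -0.001, -1.247]
contact_force: [-0.6, 1.5, -1.7]
opening: 0.0348
```

>>> move_arm --pt "40 0 0 0 0 0 0" --pt "55 0 0 0 0 0 0" --pt "80 0 0 0 0 0 0" --pt "91.8 0 0 0 0 0 0" --pt "91.8 0 0 -8 0 0 0" --pt "91.8 0 0 -25 0 0 0" --pt "91.8 0 0 -35 0 0 0" --pt "91.8 0 0 -30 0 0 0" --pt "91.8 0 0 -18 0 0 0" --pt "91.8 0 0 -3 0 0 0"

```text
time: 31.02
tool_pos: [0.5326, 0.1709, 0.1596]
tool_rot: [-3.135, -0.001, -1.247]
contact_force: [0.3, -0.0, -0.2]
opening: 0.092
```

```bash
cat > capoff.py <<'E'
E
python3 - <<'E'
from go import plan
from cell import robot
import cv2
for n in("side","top"):
  c=robot.read_camera(n);a=c["img"]
  b=a[80:280,160:360] if n=="side" else a[100:230,140:350]
  cv2.imwrite(f"pics/{n}5.png",cv2.resize(b[:,:,::-1],None,fx=3,fy=3))
plan((.538,-.1065,.16,-.388,36))
E
```

```text
t 31.12 pos [531.9 170.8 158.1] rot [-3.137e+00 -1.000e-03 -1.247e+00] F [-0.1 -0.3 -0.7] open 91.5 q1,q6 [0.17 1.42]
[33, 10, -0.3, -0.0, -0.0, -0.107]
[32, 14, -0.3, -0.0, -0.0, -0.107]
[30, 17, -0.3, -0.0, -0.0, -0.107]
[28, 20, -0.3, -0.0, -0.0, -0.107]
[26, 23, -0.3, -0.0, -0.0, -0.107]
[23, 26, -0.3, -0.0, -0.0, -0.107]
[20, 28, -0.3, -0.0, -0.0, -0.107]
[17, 30, -0.2, -0.0, -0.0, -0.107]
--
```

View pics/side5.png

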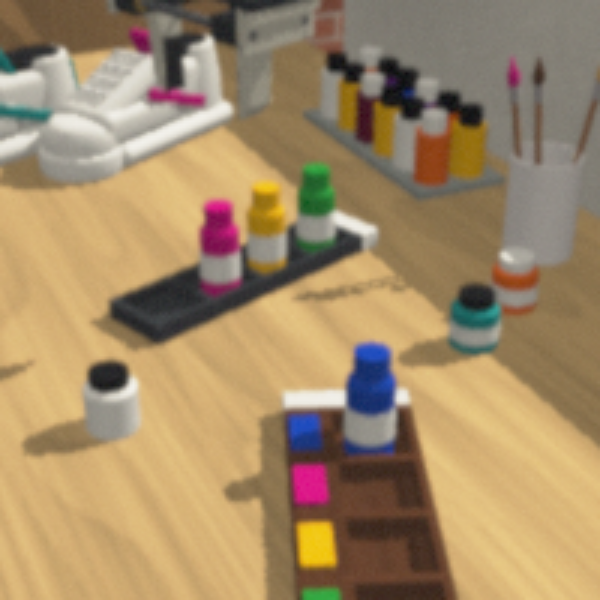

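View pics/top5.png

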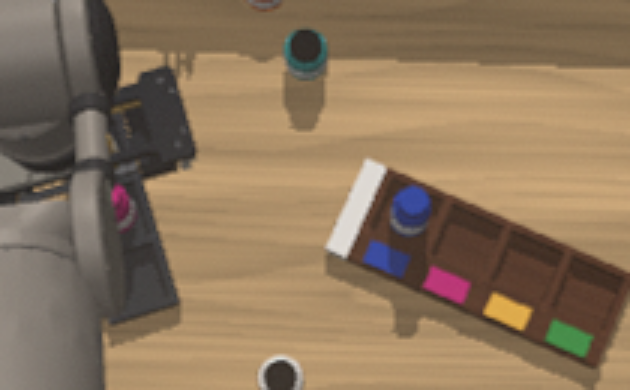

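Three bottles are in place and upright. Blue is still in the rack at its white end, at (370,400) in the side crop.

>>> move_arm --pt "91.8 18 5 0 0 0 -0.055" --pt "91.8 32 13 -1 0 0 -0.107" --pt "91.8 30 17 -1 0 0 -0.107" --pt "91.8 28 20 -1 0 0 -0.107" --pt "91.8 26 23 -1 0 0 -0.107" --pt "91.8 23 26 -1 0 0 -0.107" --pt "91.8 20 28 0 0 0 -0.107" --pt "91.8 15 26 0 0 0 -0.09" --pt "91.8 8 13 0 0 0 -0.05" --pt "91.8 0 0 0 0 0 0" --pt "91.8 0 0 0 0 0 0"

```text
time: 32.5
tool_pos: [0.524, -0.1069, 0.1499]
tool_rot: [3.139, 0.019, -0.382]
contact_force: [-0.2, 1.0, -0.5]
opening: 0.0917
```

```bash
python3 - <<'E'
from go import plan
plan((.538,-.1065,.13,-.388,18))
E
```

```text
t 32.5 pos [ 524.  -106.9  149.9] rot [ 3.139  0.019 -0.382] F [-0.2  1.  -0.5] open 91.7 q1,q6 [-0.34  0.04]
[7, -2.8, 10, 0.001, 0.009, 0.003]
[6, -2.8, 10, 0.001, 0.009, 0.003]
--
```

>>> move_arm --pt "91.8 6.5 -2.5 6 0.001 0.009 0.003" --pt "91.8 6 -2.5 8 0.001 0.009 0.003" --pt "91.8 0 0 4 0 0 0" --pt "91.8 0 0 0 0 0 0"

```text
time: 33.0
tool_pos: [0.538, -0.1045, 0.1296]
tool_rot: [3.141, 0.001, -0.387]
contact_force: [-0.5, -0.4, -1.5]
opening: 0.0917
```

```bash
python3 - <<'E'
from go import plan
plan((.538,-.1065,.032,-.388,25))
E
```

```text
t 33.0 pos [ 538.  -104.5  129.6] rot [ 3.141e+00  1.000e-03 -3.870e-01] F [-0.5 -0.4 -1.5] open 91.7 q1,q6 [-0.33  0.06]
[0.2, 0.5, 24, 0.0, 0.0, 0.0]
[0.2, 0.5, 24, 0.0, 0.0, 0.0]
[0.2, 0.5, 24, 0.0, 0.0, 0.0]
[0.2, 0.5, 24, 0.0, 0.0, 0.0]
--
```

>>> move_arm --pt "91.8 0.5 2 12 0 0 0" --pt "91.8 0 0 22 0 0 0" --pt "91.8 0 0 25 0 0 0" --pt "91.8 0 0 20 0 0 0" --pt "91.8 0 0 10 0 0 0" --pt "91.8 0 0 5 0 0 0" --pt "91.8 0 0 0 0 0 0"

```text
time: 33.88
tool_pos: [0.5374, -0.1075, 0.0313]
tool_rot: [3.141, -0.0, -0.388]
contact_force: [-0.4, 0.9, -0.3]
opening: 0.0916
```

>>> move_arm --pt "60 0 0 0 0 0 0" --pt "50 0 0 0 0 0 0" --pt "42 0 0 0 0 0 0" --pt "30 0 0 0 0 0 0" --pt "30 0 0 0 0 0 0" --pt "30 0 0 0 0 0 0"

```text
time: 34.62
tool_pos: [0.5387, -0.1079, 0.0333]
tool_rot: [3.141, -0.004, -0.388]
contact_force: [0.3, 0.2, 0.2]
opening: 0.0363
```

>>> move_arm --pt "30 0 0 -8 0 0 0" --pt "30 0 0 -20 0 0 0" --pt "30 0 0 -30 0 0 0" --pt "30 0 0 -30 0 0 0" --pt "30 0 0 -25 0 0 0" --pt "30 0 0 -14 0 0 0" --pt "30 0 0 0 0 0 0"

```text
time: 35.5
tool_pos: [0.5377, -0.1075, 0.1658]
tool_rot: [3.141, -0.003, -0.388]
contact_force: [-0.2, -0.6, -0.4]
opening: 0.0349
```

```bash
python3 - <<'E'
from go import plan
plan((.4721,.1508,.165,-1.246,30))
E
```

```text
t 35.5 pos [ 537.7 -107.5  165.8] rot [ 3.141e+00 -3.000e-03 -3.880e-01] F [-0.2 -0.6 -0.4] open 34.9 q1,q6 [-0.34  0.05]
[-18, -24, 0.0, -0.0, -0.0, 0.095]
[-20, -22, 0.0, -0.0, -0.0, 0.095]
[-22, -20, 0.0, -0.0, -0.0, 0.095]
[-24, -18, 0.0, -0.0, -0.0, 0.095]
[-25, -16, 0.1, -0.0, -0.0, 0.095]
[-27, -13, 0.1, -0.0, -0.0, 0.095]
[-28, -10, 0.1, -0.0, -0.0, 0.095]
[-29, -8, 0.1, -0.0, -0.0, 0.095]
[-29, -5, 0.1, -0.0, -0.0, 0.095]
--
```

>>> move_arm --pt "30 -10 -13 0 0 0 0.05" --pt "30 -20 -22 -1 0 0 0.095" --pt "30 -22 -20 -1 0 0 0.095" --pt "30 -24 -18 -1 0 0 0.095" --pt "30 -25 -16 -1 0 0 0.095" --pt "30 -27 -13 -1 0 0 0.095" --pt "30 -28 -10 -1 0 0 0.095" --pt "30 -29 -8 -1 0 0 0.095" --pt "30 -20 -5 -1 0 0 0.07" --pt "30 -10 -3 0 0 0 0.03" --pt "30 0 0 0 0 0 0"

```text
time: 36.88
tool_pos: [0.4595, 0.1468, 0.1612]
tool_rot: [3.122, 0.007, -1.231]
contact_force: [-0.4, -0.2, 0.7]
opening: 0.0349
```

```bash
python3 - <<'E'
from go import plan
plan((.4721,.1508,.14,-1.246,18))
E
```

```text
t 36.88 pos [459.5 146.8 161.2] rot [ 3.122  0.007 -1.231] F [-0.4 -0.2  0.7] open 34.9 q1,q6 [0.15 1.38]
[0.3, -7, 10, 0.01, 0.003, 0.007]
[0.2, -7, 11, 0.01, 0.003, 0.007]
--
```

>>> move_arm --pt "30 0.5 -6 6 0.01 0.003 0.007" --pt "30 0 -6 8 0.01 0.003 0.007" --pt "30 0 0 4 0 0 0" --pt "30 0 0 0 0 0 0"

```text
time: 37.38
tool_pos: [0.4711, 0.1488, 0.1401]
tool_rot: [3.14, 0.0, -1.247]
contact_force: [0.2, 1.2, -0.8]
opening: 0.0349
```

```bash
python3 - <<'E'
from go import plan
plan((.4721,.1508,.0335,-1.246,18))
E
```

```text
t 37.38 pos [471.1 148.8 140.1] rot [ 3.14   0.    -1.247] F [ 0.2  1.2 -0.8] open 34.9 q1,q6 [0.15 1.4 ]
[-0.2, -0.3, 18, 0.0, 0.0, -0.0]
[-0.2, -0.3, 18, 0.0, 0.0, -0.0]
[-0.3, -0.3, 18, 0.0, 0.0, -0.0]
[-0.3, -0.3, 18, 0.0, 0.0, -0.0]
[-0.3, -0.3, 18, 0.0, 0.0, -0.0]
[-0.3, -0.3, 18, 0.0, 0.0, -0.0]
--
```

>>> move_arm --pt "30 -1.5 -1.5 8 0 0 0" --pt "30 0 0 18 0 0 0" --pt "30 0 0 22 0 0 0" --pt "30 0 0 16 0 0 0" --pt "30 0 0 7 0 0 0" --pt "30 0 0 0 0 0 0"

```text
time: 38.12
tool_pos: [0.4728, 0.1509, 0.0665]
tool_rot: [-3.141, 0.0, -1.247]
contact_force: [-0.0, -1.1, 0.2]
opening: 0.0351
```

```bash
python3 - <<'E'
from go import plan
plan((.4721,.1508,.0335,-1.246,18))
E
```

```text
t 38.12 pos [472.8 150.9  66.5] rot [-3.141  0.    -1.247] F [-0.  -1.1  0.2] open 35.1 q1,q6 [0.15 1.4 ]
[-0.0, 0.3, 16, -0.0, 0.0, -0.0]
[-0.0, 0.3, 16, -0.0, 0.0, -0.0]
--
```

>>> move_arm --pt "30 0 0 8 0 0 0" --pt "30 0 0 12 0 0 0" --pt "30 0 0 7 0 0 0" --pt "30 0 0 4 0 0 0" --pt "30 0 0 1 0 0 0" --pt "30 0 0 0 0 0 0"

```text
time: 38.88
tool_pos: [0.4738, 0.1511, 0.0334]
tool_rot: [-3.139, -0.0, -1.247]
contact_force: [-0.7, -0.2, -1.0]
opening: 0.0345
```

>>> move_arm --pt "40 0 0 0 0 0 0" --pt "55 0 0 0 0 0 0" --pt "80 0 0 0 0 0 0" --pt "91.8 0 0 0 0 0 0" --pt "91.8 0 0 -8 0 0 0" --pt "91.8 0 0 -25 0 0 0" --pt "91.8 0 0 -35 0 0 0" --pt "91.8 0 0 -35 0 0 0" --pt "91.8 0 0 -35 0 0 0" --pt "91.8 0 0 -25 0 0 0"

```text
time: 40.12
tool_pos: [0.4724, 0.1509, 0.2031]
tool_rot: [-3.14, -0.0, -1.247]
contact_force: [-0.1, 0.6, 0.1]
opening: 0.0918
```

```bash
python3 - <<'E'
from go import plan
plan((.38,-.1,.2,-1.246,45))
E
```

```text
t 40.12 pos [472.4 150.9 203.1] rot [-3.14  -0.    -1.247] F [-0.1  0.6  0.1] open 91.8 q1,q6 [0.15 1.4 ]
[35, 28, 0.5, -0.0, -0.0, -0.0]
[35, 28, 0.5, -0.0, -0.0, -0.0]
[35, 28, 0.5, -0.0, -0.0, -0.0]
[35, 28, 0.5, -0.0, -0.0, -0.0]
[35, 28, 0.5, -0.0, -0.0, -0.0]
[35, 28, 0.5, -0.0, -0.0, -0.0]
--
```

Next I'll move the arm aside, clear of the top view of the caddy, and check.

>>> move_arm --pt "91.8 20 16 -3 0 0 0" --pt "91.8 35 28 -2 0 0 0" --pt "91.8 35 28 -2 0 0 0" --pt "91.8 35 28 -2 0 0 0" --pt "91.8 35 28 -2 0 0 0" --pt "91.8 35 20 -2 0 0 0" --pt "91.8 15 8 -1 0 0 0" --pt "91.8 0 0 0 0 0 0" --pt "91.8 0 0 0 0 0 0"

```text
time: 41.25
tool_pos: [0.3902, -0.1041, 0.2244]
tool_rot: [-3.128, -0.006, -1.245]
contact_force: [0.2, -0.6, 0.2]
opening: 0.092
```

```bash
python3 - <<'E'
from h import *
from cell import robot
s=robot.read_camera("side");t=robot.read_camera("top")
cad=np.load("pose.npz")["cad"]
a=cv2.resize(s["img"][100:220,190:290],None,fx=4,fy=4);b=cv2.resize(t["img"][105:225,140:240],None,fx=4,fy=4)
cv2.imwrite("pics/fin.png",np.hstack([a,b])[:,:,::-1])
rng={"blue":(105,130,-.093),"magenta":(145,178,-.031),"yellow":(15,30,.031),"green":(45,80,.093)}
hs=cv2.cvtColor(t["img"],cv2.COLOR_RGB2HSV)
for k,(lo,hi,y) in rng.items():
    m=cv2.inRange(hs,(lo,130,50),(hi,255,255));ex=capmask_centroid(t,fr(cad,(0,y,0))[0,:2])
    mm=np.zeros_like(m);X,Y=ex.round().astype(int);mm[Y-10:Y+10,X-10:X+11]=m[Y-10:Y+10,X-10:X+11]
    n,l,st,ce=cv2.connectedComponentsWithStats(mm)
    if n<2: print(k,"none");continue
    i=1+np.argmax(st[1:,4]);d=(unproj(t,ce[i],.08)-unproj(t,ex,.08))[0]
    c,q=np.cos(cad[2]),np.sin(cad[2]);print(k,st[i].tolist(),"off mm x,y",(1e3*np.array([c*d[0]+q*d[1],-q*d[0]+c*d[1]])).round(1))
print(robot.observe()["tool_pos"],robot.observe()["contact_force"],robot.observe()["qvel"].round(3))
E
```

```text
blue [176, 183, 12, 9, 86] off mm x,y [3.3 5.3]
magenta [170, 160, 13, 14, 141] off mm x,y [5.3 0.7]
yellow [164, 140, 13, 15, 156] off mm x,y [ 4.1 -4.4]
green [161, 120, 2, 1, 2] off mm x,y [ 2.4 14.3]
[ 0.39032891 -0.10385772  0.22421899] [-0.02248104 -0.04545006  0.93587935] [ 0.005  0.002  0.003 -0.    -0.    -0.004]
```

View pics/fin.png

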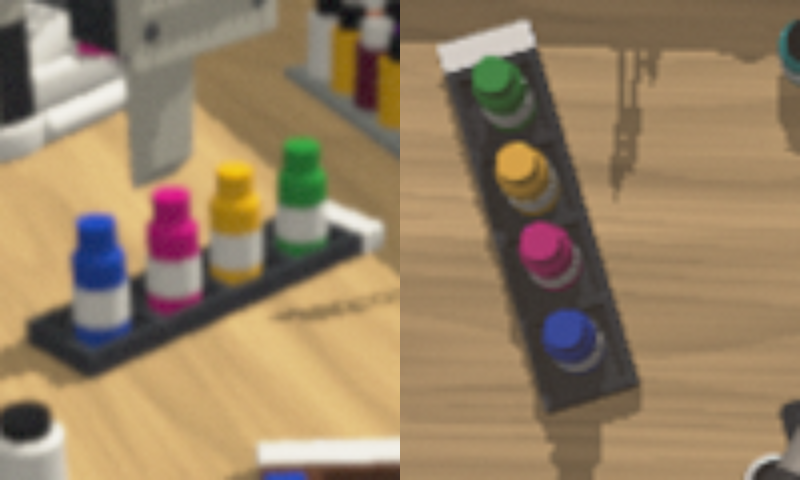

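All four bottles stand upright inside their pockets. A 36 mm bottle in a 54 mm pocket can be at most 9 mm off centre, so the 15 mm limit holds. I'll hand in.

```bash
python3 -c "
from cell import robot
print(robot.hand_in())"
```

```text
the job is handed in; nothing more can be done
None
```

All four bottles are in the caddy in reverse order, and I handed the job in at about 41 s of the 112 s allowed; the hand-in gives no verdict. In the rack, counted from the white end, they stood blue, magenta, yellow, green. In the caddy they now stand green, yellow, magenta, blue. I didn't touch either red look-alike.

**What the last checks showed:**
- **Pictures:** the final side and top views show every bottle upright, one to a pocket, with the gripper open and the arm clear.
- **Height:** each bottle was let go with the tool within about 1 mm of the height at which it was gripped, so its foot should be on the pocket floor. I did not measure the feet directly.
- **Force:** wrist force readings stayed under about 2 N in everything I read back.

**One check was weak:** estimating positions from cap colour in the top view put blue, magenta and yellow 5 to 6 mm off their pocket centres. Green was not picked out properly (only 2 pixels), so its figure is no use. For green I relied on the pictures, and on a bottle inside a pocket being at most 9 mm off centre, within the 15 mm limit.

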